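# Pump the bench oiler until its pin is fully out

### The arm

A 6-joint arm with a two-finger parallel gripper is mounted at the origin on the work surface. World frame = base frame: x ahead of the robot, y to its left, z up, the work surface at z = 0. Lengths are in m, angles in degrees, forces in N, time in s.
With the tool pointing down it reaches from about 0.325 to 1 m from the base axis. Payload 5.1 kg.
Tool frame: the origin (TCP) lies on the mounting face of the last link; the fingertips stand 173 mm ahead of it and the grasp point (between the pads) lies 155 mm ahead of it; z points along the fingers, y is the line along which they close (so a half turn about z gives the same grasp; the last joint's range is limited). The gripper opens to 85 mm and grips with 20 to 120 N. Pads are 22 mm wide; open, the fingers measure 114 mm over their backs; the gripper's body (76 mm by 85 mm) begins 54 mm behind the grasp point. The pads swing forward as they close: fully open they stand 13 mm farther back than shut.
Start: joints at [-79.103, 7.093, 94.555, -0, 78.352, -4.733], TCP at [0.175, -0.626, 0.405] pointing down, gripper open.
Joint ranges: [-149.61, 149.61], [-58.7, 133.49], [1.44, 155.28], [-77.14, 257.14], [18.33, 153.61], [-166.67, 166.67]. Speed limits (degrees/s): [147.25, 147.25, 180, 180, 180, 180].

### API

Orientations are given as [roll, pitch, yaw] about the fixed x, y, z axes, in that order (R = Rz(yaw) Ry(pitch) Rx(roll)).
In Python, from cell import ctrl, cams, nets gives the robot as it stands.
- The arm moves only by the tool drive_tool, never from a script. Its argument "moves" is a list of rows, each a list of 7 numbers: the gripper command: -1 is shut, 1 is fully open, values between are in proportion, then the shift along the tool's x, y, z scaled (see below), then the turn, a rotation vector about the tool's x, y, z scaled (see below). In form: [[fingers, dx, dy, dz, wx, wy, wz], ...]. A call has 1 to 10 rows; each row is the pose to reach, as a shift and turn from the pose commanded when the call began, along the tool's axes at that moment, turning the shorter way round; what a row does not reach only later rows make up. The controller multiplies each number of a shift by 1000 mm and each number of a turn by 180 degrees. A row lasts 1/12 s, in which the tool goes at most 41.7 mm and 7.16 degrees, less where a joint would pass 70% of its speed; a pose out of reach is approached as far as the arm can. A call with a number of a shift or a turn outside -1 to 1 is refused whole. A call with a gripper value outside its range is refused whole. The fingers move at their own pace and stop on an object; "squeeze" is the grip in N (left out, the last holds). Time passes only in rows, so rows that repeat a pose let the fingers close. It gives the time, the measured TCP pose, the force, the opening and the grip force at its end, in the units of the state.
- ctrl.sense(): the state, without advancing time (a new reading comes with each control period).
- cams.read_camera(name): name is "scene" or "top"; returns a dict with "pixels" (400x640x3 uint8, blue, green, red), "depth" (400x640 float32, m along the optical axis (not along the pixel's ray), 0 where there is no reading), "vertical_fov" (degrees; the focal length in pixels is half the picture's height over the tangent of half this angle, whatever the lens; pixels are square), "cx", "cy" (the principal point, pixels), "position" and "orientation" of the camera in the world. Camera axes: x right, y up, looking along -z (the intrinsics and any distortion apply to the point x, -y, -z); pixel columns grow to the right and rows downward; lengths in m; the calibration is good to about 2 mm. A picture is of the moment at which its call begins.
- ctrl.finish_job(): hands the job in; it is judged then, once.
Trained networks look in a picture, given as the dict that the camera call returned (one of the last four; its "shot" number tells which), for a name from the list of things; names that differ only in an ending like _2 or _b are one class to them, and where a whole thing is asked for, a point or a joint stands for the part that bears it (a point fixed in the world has none). Each returns a list of dicts, best first, with "p" (0 to 1); they miss things now and then, are a little off and sometimes report something else, mostly with a low value. They report only what shows in the picture. A call takes as long as a camera call. They do not tell look-alikes from the thing itself.
- nets.recognise(picture, target): "rect" ([left, top, width, height] in pixels, round what is visible of it).
The state is a dict: "time_s": time; "joint_pos": joint angles; "qvel": joint speeds; "joint_torque": joint torques, N m; "ee_pos": TCP position; "eef_rot": TCP orientation; "contact_force": force on the tool from outside, world axes, zero at the start; "wrist_torque": the same for the moment, N m; "finger_gap": finger opening in m; "grasp_force": force on a finger pad.
Only numpy, scipy, OpenCV 4.12 (cv2) and the standard library are available. Lean on these libraries where they do the work, as an engineer would, in place of code of your own. Each camera call takes 0.05 s, during which the arm holds its last target. There are 200 camera calls.

### The job

Of the two hand oil pumps on the leather bench, one is charged (its indicator pin stands fully out) and the other is not. With a fingertip, press the black knob of the uncharged pump right down and let it right up, again and again, until its pin stands fully out like its neighbour's, then take the hand away. Do not touch the pins, do not press the charged pump, and leave everything else where it stands.

Things in the scene. Friction and masses are not known exactly. Their poses are not given: they have to be found in the camera images.
- oiler_a: The hand oil pump to be charged: its pin is not yet out. Grey block 128 x 74 mm, 95 mm high, on a base plate 150 x 90 x 10 mm, bolted down. Origin: centre of the underside, on the bench; z up. Axis of the black plunger knob at local x = -36 mm, y = 0; of the brass indicator pin at x = +40 mm, y = 0; a brass stub on the +y side.
- plunger_a (a joint): Its plunger (m): 0 = up at rest, 0.020 = fully down. Takes about 4 N to start and 11 N to reach the bottom stop; springs up by itself. Each full stroke (right down, let right up) ratchets the pin 9 mm further out during the down stroke; the first may give less. A short last stroke leaves the pin short of its end.
- plunger_a_top (a point): Centre of the flat top of that pump's black knob (knob 46 mm across, its flat top 34 mm across, 141 mm above the bench at rest). It is pressed straight down and moves with the plunger.
- out_pin_a (a joint): How far that pump's indicator pin is out (m): 0 = in, 0.045 = fully out. Starts between 0 and 0.018, so 3 to 5 full strokes are needed; it stays where it is between strokes, and further strokes at the end do nothing.
- pin_a: The brass cap, 20 mm across and 10 mm high, on that pump's indicator pin (pin 12 mm thick). Origin: centre of the cap's underside, 108 mm above the bench when the pin is in, 153 mm when fully out. Not to be touched.
- oiler_b: The second, identical pump, already charged: its pin is fully out. Left alone. Grey block 128 x 74 mm, 95 mm high, on a base plate 150 x 90 x 10 mm, bolted down. Origin: centre of the underside, on the bench; z up. Axis of the black plunger knob at local x = -36 mm, y = 0; of the brass indicator pin at x = +40 mm, y = 0; a brass stub on the +y side.
- plunger_b (a joint): Plunger of the charged pump (m): 0 = up at rest, 0.020 = fully down. Not to be pressed.
- out_pin_b (a joint): Indicator pin of the charged pump (m): 0.045 = fully out, from the start.
- pin_b: The cap on the charged pump's pin, 20 mm across and 10 mm high. Origin: centre of its underside, 153 mm above the bench.
- oil_bottle: Bystander: white plastic bottle with black cap, 40 mm across, 120 mm high, between the two pumps. Origin: centre of its underside.
- spool: Bystander: wooden thread spool standing on end, 40 mm across, 50 mm high, just in front of pump a's knob end. Origin: centre of its underside.
- wax_tin: Bystander: small aluminium tin, 40 mm across, 35 mm high, just in front of pump b's knob end. Origin: centre of its underside.
- maul: Bystander: wooden leather maul standing on its head, 68 mm across, 215 mm high, on the right. Origin: centre of its underside.
- slicker: Bystander: dark wooden edge slicker standing on end, 28 mm across, 100 mm high, beyond the pumps. Origin: centre of its underside.
- phone: Bystander: phone lying flat, 148 x 72 x 9 mm, on the left. Origin: centre of its underside.
- punch: Bystander: steel punch standing on end, 18 mm across, 110 mm high, beyond the pumps. Origin: centre of its underside.
Things that resemble listed ones, but are neither listed nor needed, are in the scene too. Leave any orange or turquoise look-alike of the oiler_a alone.

How it is judged (in metres and radians):
On the way, in this order (a step that is already met when the one before it is completed fails the run):
1. the uncharged pump's knob is pressed down by the fingers while its pin is not yet out (value of joint plunger_a above 0.012 m and contact force between the fingers and oiler_a above 1 N and value of joint out_pin_a below 0.036 m), for 0.02 s.
2. its pin is fully out (0.041 m or more) (value of joint out_pin_a above 0.041 m), for 0.1 s.
At the end, for the whole second after the job is handed in: The uncharged pump's pin is out by at least 41 of its 45 mm, its plunger is back up (within 3 mm), the other pump's pin is still out (41 mm or more) and its plunger up (within 3 mm), and every bystander is within 20 mm of where it began (value of joint each of out_pin_a, out_pin_b above 0.041 m and value of joint each of plunger_a, plunger_b below 0.003 m and distance of each of oil_bottle, spool, wax_tin, maul, slicker, phone, punch from where it was at the start of the episode below 0.02 m); the robot touches nothing.
It fails at once if an indicator pin is touched (more than 1 N) (contact force between any of the arm, the fingers and pin_a above 1 N or contact force between any of the arm, the fingers and pin_b above 1 N).
It fails at once if the charged pump is pressed (plunger more than 6 mm down) (value of joint plunger_b above 0.006 m).
It fails at once if a bystander is pushed away or lifted (moved more than 20 mm) (distance of any of oil_bottle, spool, wax_tin, maul, slicker, phone, punch from where it was at the start of the episode above 0.02 m).
It also fails if it takes over 56 s, if anything falls off the work surface, if the arm or the gripper's body presses on something with over 40 N, if the wrist force passes 120 N, or if a joint passes its speed limit or range.

## Working session

There is one attempt and no reset: what is moved stays moved. The work goes in short steps, Python scripts to look and compute and a tool call to move; the robot and the scene stay as the last step left them, time stands still between calls to the robot, and variables do not carry over. Pictures are saved under pics/ and viewed, at most 10 in all, crops included, and the job is handed in when it is done.

Besides the shell and the picture viewer there is one more tool, called after "Emit:" by a JSON object that holds its "fn" and its "kwargs". drive_tool: Moves the arm, as the interface text tells. Shifts and turns lie within -1 to 1; 1 stands for 1000 mm of shift or 180 degrees of turn. Its arguments: {"type":"object","properties":{"moves":{"type":"array","items":{"type":"array","items":{"type":"number"}}},"squeeze":{"type":"number"}},"required":["moves"]}

```bash
mkdir -p pics
cat > h.py <<'E'
import numpy as np,cv2
from scipy.spatial.transform import Rotation as R
from cell import ctrl,cams,nets
def cloud(p):
    h,w=p["depth"].shape; f=h/2/np.tan(np.radians(p["vertical_fov"])/2)
    v,u=np.mgrid[:h,:w]; d=p["depth"]
    c=np.stack([(u-p["cx"])/f*d,-(v-p["cy"])/f*d,-d],-1)
    o=np.array(p["orientation"],float)
    M=o if o.shape==(3,3) else R.from_euler('xyz',o,degrees=True).as_matrix()
    return c@M.T+np.array(p["position"])
E
python3 - <<'E'
from h import *
print(ctrl.sense())
for n in("scene","top"):
    p=cams.read_camera(n); cv2.imwrite(f"pics/{n}1.png",p["pixels"])
    np.savez(f"{n}.npz",c=cloud(p),im=p["pixels"])
    print(n,{k:v for k,v in p.items() if k not in("pixels","depth")})
    for t in("oiler_a","plunger_a_top","pin_a"):
        print(t,[(r["rect"],round(r["p"],2)) for r in nets.recognise(p,t)])
E
```

```text
{'time_s': 0.0, 'joint_pos': array([-7.91007683e+01,  7.13450925e+00,  9.46335157e+01,  3.56834258e-04,
        7.83535999e+01, -4.73182501e+00]), 'qvel': array([ 0.00143023, -0.00100091,  0.06991029,  0.03045726, -0.04935425,
        0.07412984]), 'joint_torque': array([ 2.24097996e-03, -4.23607206e+01, -3.65451908e+01,  3.83183090e-05,
        6.93105510e-03,  7.97906125e-06]), 'ee_pos': array([ 0.1750715 , -0.62572127,  0.40344704]), 'eef_rot': array([-1.79878819e+02, -1.03812207e-02,  1.56309733e+01]), 'contact_force': array([ 0.02650653, -0.38466912,  0.80853245]), 'wrist_torque': array([ 0.01810147, -0.02720303,  0.02543861]), 'grasp_force': 0.0, 'finger_gap': 0.08520935270574864}
scene {'vertical_fov': 48.82468766861015, 'cx': 312.12813124634283, 'cy': 201.5067811888818, 'position': array([1.01204812, 0.77968547, 0.94031596]), 'orientation': array([ 4.78029980e+01, -1.29393614e-01,  1.47197646e+02]), 'shot': 1}
oiler_a [([255.3, 149.6, 51.4, 54.7], 0.91), ([256.4, 265.1, 68.8, 73.3], 0.91), ([325.6, 229.8, 61.8, 59.5], 0.75), ([396.1, 199.8, 62.2, 56.8], 0.75)]
plunger_a_top [
[... 201 characters left out ...]
10.2, 4.7], 0.42), ([418.1, 206.0, 5.8, 11.2], 0.39)]
top {'vertical_fov': 57.37396280077815, 'cx': 316.0081489113911, 'cy': 197.02265513982323, 'position': array([0.38011621, 0.01487387, 1.09059861]), 'orientation': array([  9.8489165 ,  -1.7137345 , -88.56284527]), 'shot': 2}
oiler_a [([219.8, 114.9, 44.1, 59.7], 0.93), ([213.2, 186.0, 51.1, 56.0], 0.83), ([359.1, 193.6, 42.3, 53.2], 0.81), ([208.6, 239.5, 16.8, 17.8], 0.68), ([207.3, 268.7, 47.1, 64.0], 0.63)]
plunger_a_top [([224.6, 138.4, 19.3, 16.1], 0.82), ([209.0, 313.0, 15.4, 20.7], 0.56), ([214.7, 183.4, 50.5, 61.3], 0.38)]
pin_a [([237.6, 192.8, 5.1, 3.9], 0.59), ([386.5, 193.0, 12.6, 8.9], 0.58), ([239.5, 118.6, 5.1, 9.5], 0.39)]
```

View pics/scene1.png

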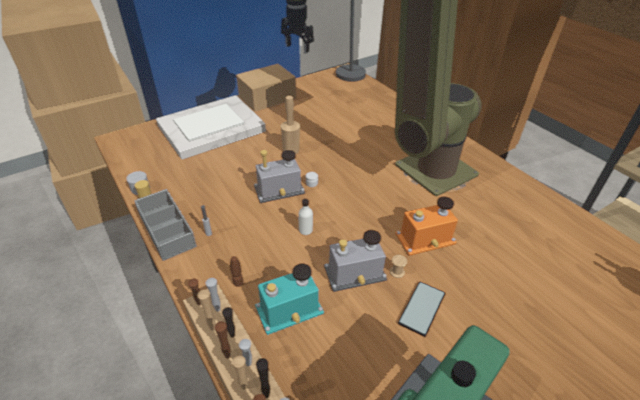

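View pics/top1.png

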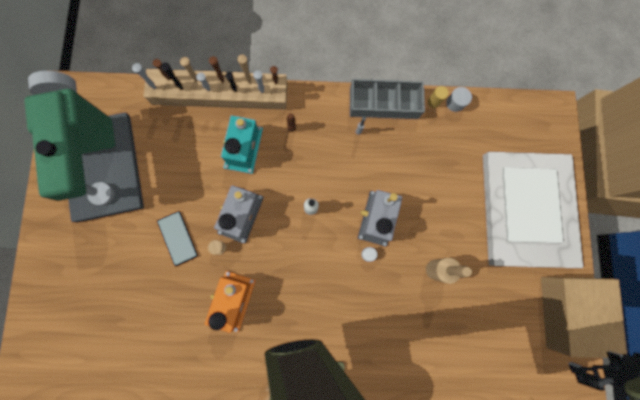

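Four pumps show up. The two grey ones are at scene (357,262), with the spool in front, and (278,178), with the tin in front. The look-alikes are orange (428,228) and turquoise (290,298). The pump with the spool looks like pump a, so I'll check its pin in a close crop and measure it.

Run:
```python
from h import *
s=np.load("scene.npz"); t=np.load("top.npz")
a=cv2.resize(s["im"][225:295,315:415],(500,350),interpolation=2); b=cv2.resize(s["im"][145:205,240:325],(496,350)[:2] and (299,350)[:1]+(211,),interpolation=2)
o=np.zeros((350,800,3),np.uint8); o[:,:500]=a; o[:211,500:799]=b; cv2.imwrite("pics/crop.png",o)
for n,d,(u0,v0,u1,v1) in(("sc a",s,(315,220,415,300)),("top a",t,(205,175,275,255)),("sc b",s,(240,140,325,205)),("top b",t,(345,175,410,255))):
    c=d["c"][v0:v1,u0:u1].reshape(-1,3); im=d["im"][v0:v1,u0:u1].reshape(-1,3).astype(int)
    k=(c[:,2]>.11)&(im.max(1)<75)
    q=c[k]; top=q[q[:,2]>.133]
    print(n,"knob",len(q),len(top),np.round(top.mean(0),4),np.round(np.median(q,0),4),np.round(top.min(0),3),np.round(top.max(0),3))
    br=(im[:,2]-im[:,0]>50)&(c[:,2]>.1); q=c[br]; 
    if len(q): print("  brass",len(q),np.round(np.median(q,0),3),np.round(q[:,2].max(),3))
    g=(abs(c[:,2]-.095)<.006); q=c[g]
    print("  block",len(q),np.round(cv2.minAreaRect((q[:,:2]*1000).astype(np.float32)),1) if 0 else cv2.minAreaRect((q[:,:2]*1000).astype(np.float32)))
```

```text
sc a knob 184 171 [0.4811 0.2312 0.144 ] [0.4796 0.2279 0.1395] [0.456 0.206 0.133] [1.012 0.78  0.94 ]
  brass 93 [0.548 0.207 0.135] 0.94
  block 940 ((490.22991943359375, 213.92449951171875), (105.77110290527344, 352.97906494140625), 88.5683364868164)
top a knob 205 205 [0.4732 0.2155 0.1589] [0.4751 0.219  0.1404] [0.38  0.015 0.134] [0.494 0.241 1.091]
  brass 51 [0.543 0.194 0.135] 1.091
  block 907 ((508.52459716796875, 209.1688232421875), (74.67977142333984, 127.6123046875), 71.37213897705078)
sc b knob 125 94 [ 0.4788 -0.1806  0.1391] [ 0.4831 -0.176   0.1378] [ 0.457 -0.2    0.133] [ 0.498 -0.165  0.146]
  brass 95 [ 0.549 -0.201  0.151] 0.94
  block 512 ((509.3984375, -195.04283142089844), (78.80533599853516, 127.98029327392578), 73.7464370727539)
top b knob 200 200 [ 0.4736 -0.1873  0.1543] [ 0.4745 -0.1896  0.1403] [ 0.38  -0.211  0.134] [0.496 0.015 1.091]
  brass 55 [ 0.545 -0.206  0.163] 1.091
  block 861 ((509.50091552734375, -200.54624938964844), (74.56744384765625, 128.20359802246094), 75.33895874023438)
```

View pics/crop.png

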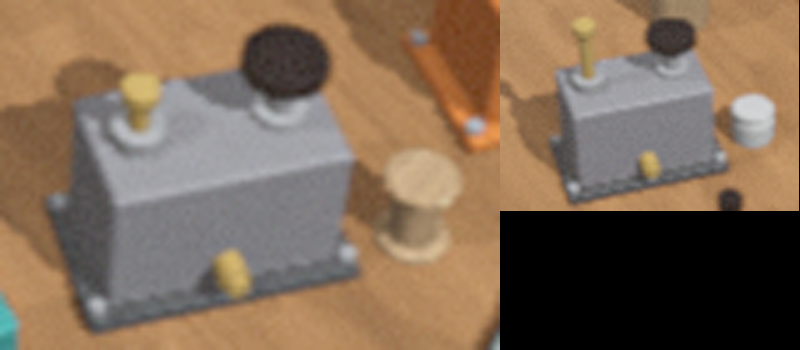

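Pump a is confirmed: at scene (340,250) its pin is low, while the neighbour's at (266,157) stands high. The knob is at about (0.475, 0.220) and the pump's yaw is about -18.6°. I'll lift, shut the fingers and travel over.

Emit:
{"fn": "drive_tool", "kwargs": {"moves": [[-1,0,0,-0.04,0,0,0],[-1,0,0,-0.08,0,0,0],[-1,0.022,-0.032,-0.08,0,0,0],[-1,0.045,-0.064,-0.08,0,0,0],[-1,0.067,-0.096,-0.08,0,0,0],[-1,0.09,-0.128,-0.08,0,0,0],[-1,0.112,-0.16,-0.08,0,0,0],[-1,0.135,-0.192,-0.08,0,0,0],[-1,0.157,-0.224,-0.08,0,0,0],[-1,0.18,-0.256,-0.08,0,0,0]]}}

```text
time_s: 1.23
ee_pos: [0.2795, -0.3291, 0.4848]
eef_rot: [180.0, -0.0, 15.6]
contact_force: [0.9, -0.2, 0.0]
finger_gap: -0.0004
grasp_force: 0.0
```

Emit:
{"fn": "drive_tool", "kwargs": {"moves": [[-1,0.337,-0.478,0,0,0,0],[-1,0.337,-0.478,0,0,0,0],[-1,0.337,-0.478,0,0,0,0],[-1,0.337,-0.478,0,0,0,0],[-1,0.337,-0.478,0,0,0,0],[-1,0.337,-0.478,0,0,0,0],[-1,0.337,-0.478,0,0,0,0],[-1,0.337,-0.478,0,0,0,0],[-1,0.337,-0.478,0,0,0,0],[-1,0.337,-0.478,0,0,0,0]]}}

```text
time_s: 2.07
ee_pos: [0.4187, 0.064, 0.4852]
eef_rot: [180.0, -0.1, 15.7]
contact_force: [0.8, -0.4, 0.9]
finger_gap: 0.0
grasp_force: 0.0
```

Emit:
{"fn": "drive_tool", "kwargs": {"moves": [[-1,0.096,-0.135,0,0,0,-0.4],[-1,0.096,-0.135,0,0,0,-0.4],[-1,0.096,-0.135,0,0,0,-0.4],[-1,0.096,-0.135,0,0,0,-0.4],[-1,0.096,-0.135,0,0,0,-0.4],[-1,0.096,-0.135,0,0,0,-0.4],[-1,0.096,-0.135,0,0,0,-0.4],[-1,0.096,-0.135,0,0,0,-0.4],[-1,0.096,-0.135,0,0,0,-0.4],[-1,0.096,-0.135,0,0,0,-0.4]]}}

```text
time_s: 2.9
ee_pos: [0.475, 0.2177, 0.4848]
eef_rot: [180.0, -0.0, 87.6]
contact_force: [0.0, 1.0, 0.0]
finger_gap: -0.0001
grasp_force: 0.0
```

Emit:
{"fn": "drive_tool", "kwargs": {"moves": [[-1,0,0,0.025,0,0,-0.41],[-1,0,0,0.05,0,0,-0.41],[-1,0,0,0.075,0,0,-0.41],[-1,0,0,0.1,0,0,-0.41],[-1,0,0,0.11,0,0,-0.41],[-1,0,0,0.11,0,0,-0.41],[-1,0,0,0.11,0,0,-0.41],[-1,0,0,0.11,0,0,-0.41],[-1,0,0,0.11,0,0,-0.41],[-1,0,0,0.11,0,0,-0.41]]}}

```text
time_s: 3.73
ee_pos: [0.475, 0.2176, 0.3748]
eef_rot: [180.0, 0.0, 159.2]
contact_force: [1.2, 0.1, -0.4]
finger_gap: -0.0002
grasp_force: 0.0
```

Run:
```python
from h import *
print(ctrl.sense()["ee_pos"],ctrl.sense()["eef_rot"])
o=[]
for n,(u0,v0) in(("scene",(310,180)),("top",(190,150))):
    p=cams.read_camera(n); np.savez(f"{n}2.npz",c=cloud(p),im=p["pixels"])
    o.append(cv2.resize(p["pixels"][v0:v0+120,u0:u0+100],(400,480),interpolation=2))
cv2.imwrite("pics/c2.png",np.hstack(o))
```

```text
[0.47497627 0.21756777 0.37482593] [1.79992771e+02 7.76912599e-03 1.59222029e+02]
```

View pics/c2.png

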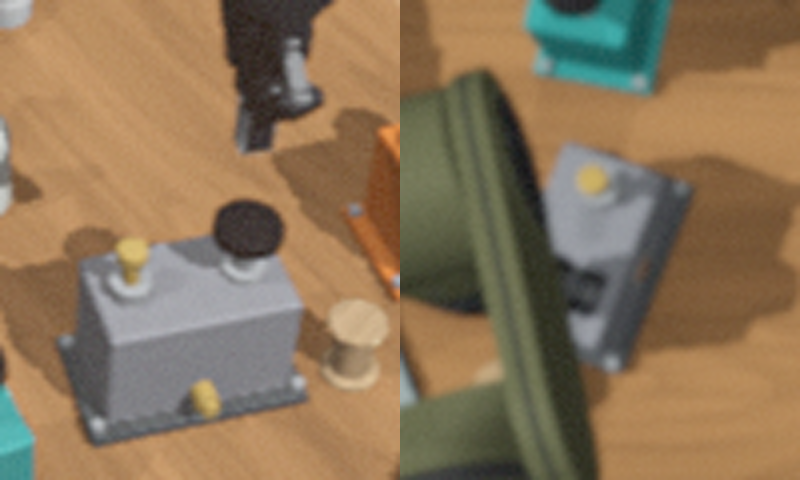

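The shut fingertips hang right above the knob: the tip is at crop (258,150) and the knob at (248,225). First press goes down in small steps.

Emit:
{"fn": "drive_tool", "kwargs": {"moves": [[-1,0.001,0.002,0.02,0,0,0],[-1,0.001,0.002,0.04,0,0,0],[-1,0.001,0.002,0.055,0,0,0],[-1,0.001,0.002,0.06,0,0,0],[-1,0.001,0.002,0.065,0,0,0],[-1,0.001,0.002,0.07,0,0,0],[-1,0.001,0.002,0.07,0,0,0]]}}

```text
time_s: 4.42
ee_pos: [0.4747, 0.2198, 0.3056]
eef_rot: [-179.9, -0.1, 158.8]
contact_force: [-4.0, -0.6, 5.2]
finger_gap: 0.0002
grasp_force: 2.9
```

Emit:
{"fn": "drive_tool", "kwargs": {"moves": [[-1,0,0,0.004,0,0,0],[-1,0,0,0.008,0,0,0],[-1,0,0,0.01,0,0,0],[-1,0,0,0.01,0,0,0]]}}

```text
time_s: 4.75
ee_pos: [0.4751, 0.2199, 0.2971]
eef_rot: [180.0, 0.0, 158.8]
contact_force: [-5.7, -1.4, 9.5]
finger_gap: 0.0001
grasp_force: 4.5
```

Emit:
{"fn": "drive_tool", "kwargs": {"moves": [[-1,0,0,0.002,0,0,0],[-1,0,0,0.004,0,0,0],[-1,0,0,0.004,0,0,0],[-1,0,0,0.004,0,0,0]]}}

```text
time_s: 5.08
ee_pos: [0.4752, 0.22, 0.2944]
eef_rot: [180.0, 0.0, 158.8]
contact_force: [-7.4, -3.7, 14.7]
finger_gap: 0.0
grasp_force: 6.9
```

Emit:
{"fn": "drive_tool", "kwargs": {"moves": [[-1,0,0,0.001,0,0,0],[-1,0,0,0.002,0,0,0],[-1,0,0,0.002,0,0,0],[-1,0,0,0.002,0,0,0]]}}

```text
time_s: 5.42
ee_pos: [0.4754, 0.2201, 0.2943]
eef_rot: [-180.0, 0.0, 158.8]
contact_force: [-12.6, -4.7, 22.9]
finger_gap: 0.0
grasp_force: 11.5
```

That was the bottom stop: z stays at 0.294 while the force climbs. Next: release and full strokes, then a look at the pin.

Emit:
{"fn": "drive_tool", "kwargs": {"moves": [[-1,0,0,-0.015,0,0,0],[-1,0,0,-0.035,0,0,0],[-1,0,0,-0.035,0,0,0],[-1,0,0,-0.035,0,0,0],[-1,0,0,-0.025,0,0,0],[-1,0,0,-0.015,0,0,0],[-1,0,0,-0.007,0,0,0],[-1,0,0,0,0,0,0],[-1,0,0,0,0,0,0],[-1,0,0,0,0,0,0]]}}

```text
time_s: 6.25
ee_pos: [0.4762, 0.2203, 0.2942]
eef_rot: [179.9, 0.1, 158.9]
contact_force: [-11.6, -3.6, 33.7]
finger_gap: 0.0001
grasp_force: 16.7
```

Emit:
{"fn": "drive_tool", "kwargs": {"moves": [[-1,0,0,-0.015,0,0,0],[-1,0,0,-0.035,0,0,0],[-1,0,0,-0.035,0,0,0],[-1,0,0,-0.035,0,0,0],[-1,0,0,-0.025,0,0,0],[-1,0,0,-0.015,0,0,0],[-1,0,0,-0.007,0,0,0],[-1,0,0,0,0,0,0],[-1,0,0,0,0,0,0],[-1,0,0,0,0,0,0]]}}

```text
time_s: 7.08
ee_pos: [0.4756, 0.2202, 0.2941]
eef_rot: [-179.9, -0.0, 158.9]
contact_force: [-15.8, -6.0, 39.3]
finger_gap: -0.0001
grasp_force: 19.6
```

Emit:
{"fn": "drive_tool", "kwargs": {"moves": [[-1,0,0,-0.015,0,0,0],[-1,0,0,-0.035,0,0,0],[-1,0,0,-0.035,0,0,0],[-1,0,0,-0.035,0,0,0],[-1,0,0,-0.035,0,0,0]]}}

```text
time_s: 7.5
ee_pos: [0.4739, 0.2195, 0.3205]
eef_rot: [-179.8, -0.2, 158.9]
contact_force: [-0.4, -0.1, -0.6]
finger_gap: 0.0003
grasp_force: 0.0
```

Run:
```python
from h import *
p=cams.read_camera("scene"); c=cloud(p); im=p["pixels"].astype(int)
cv2.imwrite("pics/c3.png",cv2.resize(p["pixels"][180:300,310:410],(500,600),interpolation=2))
for n,(u,v,U,V) in(("a",(325,220,362,262)),("b",(255,145,275,170))):
    q=c[v:V,u:U].reshape(-1,3); i=im[v:V,u:U].reshape(-1,3)
    k=(i[:,2]-i[:,0]>50)&(q[:,2]>.1)&(q[:,2]<.2)
    print(n,k.sum(),np.round(np.percentile(q[k,2],[50,90,98]),4))
```

```text
a 97 [0.1569 0.1631 0.164 ]
b 73 [0.148  0.1633 0.1641]
```

View pics/c3.png

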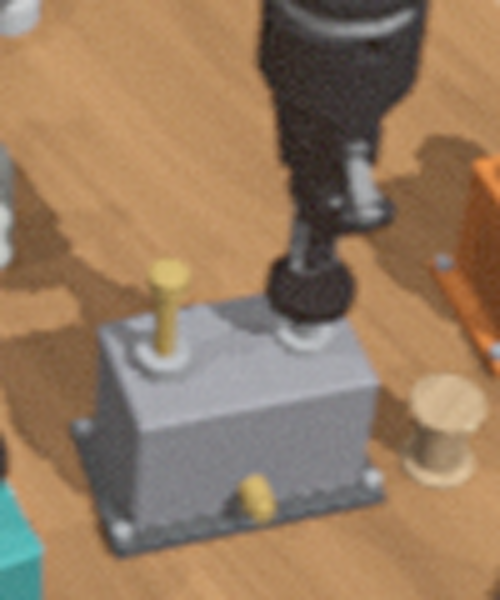

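Pump a's pin cap now reads 0.163 m, level with the charged neighbour's. One extra stroke does no harm and makes sure of it, then I'll lift away.

Emit:
{"fn": "drive_tool", "kwargs": {"moves": [[-1,0,0,0.01,0,0,0],[-1,0,0,0.02,0,0,0],[-1,0,0,0.028,0,0,0],[-1,0,0,0.033,0,0,0],[-1,0,0,0.033,0,0,0],[-1,0,0,0.033,0,0,0],[-1,0,0,0.015,0,0,0],[-1,0,0,-0.02,0,0,0],[-1,0,0,-0.06,0,0,0],[-1,0,0,-0.09,0,0,0]]}}

```text
time_s: 8.38
ee_pos: [0.4747, 0.2198, 0.4141]
eef_rot: [-180.0, -0.0, 158.9]
contact_force: [0.9, 0.1, 1.0]
finger_gap: 0.0002
grasp_force: 0.0
```

Emit:
{"fn": "drive_tool", "kwargs": {"moves": [[-1,0,0,-0.06,0,0,0],[-1,0,0,-0.06,0,0,0],[-1,0,0,-0.06,0,0,0],[-1,0,0,-0.06,0,0,0]]}}

```text
time_s: 8.72
ee_pos: [0.475, 0.2199, 0.4732]
eef_rot: [180.0, 0.0, 158.9]
contact_force: [-0.2, -0.4, -0.0]
finger_gap: -0.0002
grasp_force: 0.0
```

Run:
```python
from h import *
p=cams.read_camera("scene"); c=cloud(p); im=p["pixels"].astype(int)
for n,(u,v,U,V) in(("a",(325,220,362,262)),("b",(255,145,275,170))):
    q=c[v:V,u:U].reshape(-1,3); i=im[v:V,u:U].reshape(-1,3)
    k=(i[:,2]-i[:,0]>50)&(q[:,2]>.1)&(q[:,2]<.2)
    print(n,k.sum(),np.round(np.percentile(q[k,2],[50,90,98]),4))
q=c[225:260,355:390].reshape(-1,3);q=q[(np.hypot(q[:,0]-.475,q[:,1]-.22)<.015)]
print("knob z",np.percentile(q[:,2],[50,90]))
print(ctrl.finish_job())
```

```text
a 97 [0.1573 0.1636 0.1642]
b 55 [0.1555 0.1627 0.1635]
knob z [0.13875657 0.14181359]
the job is handed in; nothing more can be done
None
```

The uncharged pump's pin now stands fully out, level with its neighbour's, with its knob back up and the hand lifted clear; the job is handed in, but the hand-in returned no verdict.

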